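# Make up two self-watering pots

## Task

Make up the two self-watering pots, the yellow saucer's first: stand the terracotta outer pot in the middle of the yellow saucer and nest the black inner pot fully down in it; then stand the green outer pot in the middle of the blue saucer, nest the grey inner pot fully down in it and close it with the white dome, in that order. Let go of each part once it is seated before you take the next. Set every part down gently and upright without dropping it, and leave the jar, the tin and the seed box where they stand.

Things in the scene. Friction and masses are not known exactly. Their poses are not given: they have to be found in the camera images.
- saucer_yellow: Yellow drip saucer, fixed to the bench, a shallow round dish 98 mm across and 11 mm high; floor 5 mm thick, flat inner floor 76 mm across. Origin: centre of its underside, on the bench; z up. A pot stands on its floor, 5 mm above the origin
- saucer_blue: Blue drip saucer, fixed to the bench, a shallow round dish 98 mm across and 11 mm high; floor 5 mm thick, flat inner floor 76 mm across. Origin: centre of its underside, on the bench; z up. A pot stands on its floor, 5 mm above the origin
- pot_terracotta: Terracotta-coloured outer (reservoir) pot, loose, empty, open-topped, 62 mm high, 0.14 kg: foot 46 mm across, 54 mm at 36 mm up, then an upright collar 60 mm across from 36 to 62 mm up (grip it across). Walls 3 mm, mouth 54 mm across inside, floor 5 mm thick. Origin: centre of its underside; z up its axis
- pot_green: Green outer (reservoir) pot, loose, empty, open-topped, 62 mm high, 0.14 kg: foot 46 mm across, 54 mm at 36 mm up, then an upright collar 60 mm across from 36 to 62 mm up (grip it across). Walls 3 mm, mouth 54 mm across inside, floor 5 mm thick. Origin: centre of its underside; z up its axis
- insert_black: Black inner (grow) pot, loose, empty, open-topped, 70 mm high, 0.08 kg: foot 36 mm across, 50 mm at 42 mm up, then an upright collar 62 mm across from 42 to 70 mm up (grip it across). Walls 3 mm, mouth 56 mm. Nested, the shoulder under its collar rests on the outer pot's rim and its origin lies 20 mm above the outer pot's origin (2 mm sideways play). Origin: centre of its underside; z up its axis
- insert_grey: Grey inner (grow) pot, loose, empty, open-topped, 70 mm high, 0.08 kg: foot 36 mm across, 50 mm at 42 mm up, then an upright collar 62 mm across from 42 to 70 mm up (grip it across). Walls 3 mm, mouth 56 mm. Nested, the shoulder under its collar rests on the outer pot's rim and its origin lies 20 mm above the outer pot's origin (2 mm sideways play). Origin: centre of its underside; z up its axis
- dome: White dome with red knob, loose, 64 mm high, 0.06 kg: plug 46 mm across at the foot, 52 mm from 5 to 8 mm up; flange 66 mm across, underside 8 mm up; dome up to 40 mm; upright round knob 22 mm across from 40 to 64 mm up (grip it). Its plug enters an inner pot's mouth, flange on the rim: origin then 62 mm above the inner pot's origin (2 mm play). Origin: centre of its underside; z up its axis
- jar: Bystander: closed amber glass jar with a white cap, 58 mm across, 75 mm high. Not part of the job: leave it alone. Origin: centre of its underside
- tin: Bystander: plain steel tin, 62 mm across, 65 mm high. Not part of the job: leave it alone. Origin: centre of its underside
- seedbox: Bystander: plain off-white paper-covered seed box, 70 x 50 x 45 mm (x, y, z). Not part of the job: leave it alone. Origin: centre of its underside
Mind the look-alikes: they are no part of the job. What is shaped like the insert_grey but purple is not meant. What is shaped like the insert_black but purple is not meant.

How it is judged:
By the outcome, as a careful person would: the job done as asked, in the order asked, and still so for the second after the job is handed in, with the robot touching nothing.
It also fails if it takes over 141 s, if anything falls off the work surface, if the arm or the gripper's body presses on something with over 40 N, if the wrist force passes 120 N, or if a joint passes its speed limit or range.

## Robot

A 6-joint arm with a two-finger parallel gripper is mounted at the origin on the work surface. World frame = base frame: x ahead of the robot, y to its left, z up, the work surface at z = 0. Lengths are in m, angles in rad, forces in N, time in s.
With the tool pointing down it reaches from about 0.35 to 0.85 m from the base axis. Payload 8.1 kg.
Tool frame: the origin (TCP) lies midway between the tips of the shut fingers; the grasp point (between the pads) lies 19 mm behind it; y points along the fingers, x is the direction in which the jaws open and shut, and the axes are right-handed (so a half turn about y gives the same grasp; the last joint's range is limited). The gripper opens to 85 mm and grips with 20 to 120 N. Pads are 22 mm wide; open, the fingers measure 114 mm over their backs; the gripper's body (76 mm by 85 mm) begins 54 mm behind the grasp point. The pads swing forward as they close: fully open they stand 13 mm farther back than shut.
Start: joints at [-1.24, 0.13, 1.488, -0, 1.523, -0.085], TCP at [0.242, -0.549, 0.196] pointing down, gripper open.
Joint ranges: [-2.96, 2.96], [-0.89, 2.26], [0.02, 2.5], [-1.34, 4.48], [0, 2.73], [-2.66, 2.66]. Speed limits (rad/s): [2.39, 2.39, 2.79, 3.14, 3.14, 3.14].

## Interface

Orientations are given as a unit quaternion [x, y, z, w].
In Python, from station import ctrl, vision, order gives the robot as it stands.
- The arm moves only by the tool apply_moves, never from a script. Its argument "moves" is one flat list of numbers, 5 for each row, row after row: the shift along the world's x, y, z in units of 30 mm (1.0 is 30 mm), then the turn about the world's z in units of 6 degrees (1.0 is 6 degrees), then the closure in counts, from 0 (fully open) to 255 (shut). A call has 1 to 5 rows; each row shifts and turns the commanded pose from where the row before left it; what a row does not reach is not made up. A row lasts 1/10 s, in which the tool goes at most 50 mm and 8.59 degrees, less where a joint would pass 70% of its speed; a pose out of reach is approached as far as the arm can. A call is refused whole if a number of a shift passes 1 or a number of a turn 1, either way. A call with a gripper value outside its range is refused whole. The fingers move at their own pace and stop on an object; "squeeze" is the grip in N (left out, the last holds). Time passes only in rows, so rows that do not move let the fingers close. It gives the time, the measured TCP pose, the force and the opening at its end, in the units of the state.
- ctrl.observe(): the state, without advancing time (a new reading comes with each control period).
- vision.read_camera(name): name is "scene" or "top" or "wrist"; returns a dict with "img" (420x560x3 uint8, blue, green, red), "camera_matrix" (3x3 intrinsics, pixels), "dist_coeffs" ([k1, k2, p1, p2, k3] as OpenCV has them; the pictures are not rectified), "R" (3x3) and "t" (3): a world point X has camera coordinates R X + t; the wrist camera has in their place "hand_eye" (4x4, takes a point from camera to tool coordinates, whose origin is the TCP and whose axes are the tool frame's). Camera axes: x right, y down, z forward; pixel columns grow to the right and rows downward; lengths in m; the calibration is good to about 2 mm. A picture is of the moment at which its call begins: read the wrist's pose just before it. There is no depth.
- order.job_done(): hands the job in, once; it reports no verdict.
Trained networks look in the newest picture that a camera, given by its name, has taken for a name from the list of things; names that differ only in an ending like _2 or _b are one class to them, and where a whole thing is asked for, a point or a joint stands for the part that bears it (a point fixed in the world has none). Each returns a list of dicts, best first, with "p" (0 to 1); they miss things now and then, are a little off and sometimes report something else, mostly with a low value. They report only what shows in the picture. A call takes as long as a camera call. They do not tell look-alikes from the thing itself.
- vision.look_for(camera, query): "extent" ([centre column, centre row, width, height] in pixels, round what is visible of it).
The state is a dict: "time": time; "q": joint angles; "joint_velocities": joint speeds; "effort": joint torques, N m; "position": TCP position; "orientation": TCP orientation; "contact_force": force on the tool from outside, world axes, zero at the start; "moment": the same for the moment, N m; "width": finger opening in m.
Only numpy, scipy, OpenCV 4.12 (cv2) and the standard library are available. Lean on these libraries where they do the work, as an engineer would, in place of code of your own. Each camera call takes 0.05 s, during which the arm holds its last target. There are 200 camera calls.

## Working session

There is one attempt and no reset: what is moved stays moved. The work goes in short steps, Python scripts to look and compute and a tool call to move; the robot and the scene stay as the last step left them, time stands still between calls to the robot, and variables do not carry over. Pictures are saved under pics/ and viewed, about 12 in all and at most 16, crops included, and the job is handed in when it is done.

Besides the shell and the picture viewer there is one more tool, called after "Request:" as name(argument=value, ...) on one line, values as JSON. apply_moves: Moves the arm, as the interface text tells. Its arguments: {"type":"object","properties":{"moves":{"type":"array"},"squeeze":{"type":"number"}},"required":["moves"]}

```bash
ls; mkdir -p pics
cat > h.py <<'E'
from station import ctrl, vision, order
import numpy as np, cv2
N=["saucer_yellow","saucer_blue","pot_terracotta","pot_green","insert_black","insert_grey","dome","jar","tin","seedbox"]
def ray(c,u,v,st=None):
    p=cv2.undistortPoints(np.array([[[u,v]]],float),np.array(c["camera_matrix"]),np.array(c["dist_coeffs"]))[0,0]
    d=np.array([p[0],p[1],1.])
    if "R" in c:
        R=np.array(c["R"]);t=np.array(c["t"]); return -R.T@t, R.T@d
    from scipy.spatial.transform import Rotation as Ro
    H=np.array(c["hand_eye"]);Rt=Ro.from_quat(st["orientation"]).as_matrix()
    return Rt@H[:3,3]+np.array(st["position"]), Rt@H[:3,:3]@d
def at(c,u,v,z,st=None):
    o,d=ray(c,u,v,st); return o+d*(z-o[2])/d[2]
E
python3 - <<'E'
from h import *
st=ctrl.observe(); print(st)
for cam in ["top","scene","wrist"]:
    c=vision.read_camera(cam); cv2.imwrite(f"pics/{cam}0.png",c["img"])
    if "R" in c: print(cam, ray(c,280,210))
    if cam=="wrist": print(c["hand_eye"],c["camera_matrix"]);continue
    for n in N:
        for r in vision.look_for(cam,n)[:3]:
            e=r["extent"]; print(cam,n,round(r["p"],2),np.round(e),at(c,e[0],e[1],.03)[:2].round(3))
E
```

```text
pics
{'time': 0.0, 'q': array([-1.24041045e+00,  1.31183941e-01,  1.48928388e+00, -2.45257370e-05,
        1.52298256e+00, -8.54254013e-02]), 'joint_velocities': array([-0.00081322,  0.00200345, -0.00059154, -0.00070137, -0.00029891,
       -0.00143537]), 'effort': array([-8.69612850e-04, -5.69404328e+01, -5.00553453e+01, -1.47732367e-04,
        1.50866818e-02,  7.95137225e-05]), 'position': array([ 0.24215724, -0.5482925 ,  0.19502835]), 'orientation': array([-0.59204082,  0.38654964, -0.38550359,  0.59283559]), 'contact_force': array([ 0.09794808, -0.07747659,  0.69222985]), 'moment': array([-0.06588348, -0.053444  , -0.01824897]), 'width': 0.08526641812437002}
top (array([0.34060205, 0.0154829 , 0.86123102]), array([ 0.20906874,  0.02015241, -0.97784118]))
top saucer_yellow 0.62 [355. 169.  39.  42.] [ 0.615 -0.134]
top saucer_blue 0.95 [226. 230.  43.  43.] [0.473 0.149]
top pot_terracotta 0.62 [430. 232.  32.  24.] [ 0.475 -0.296]
top pot_green 0.62 [231. 174.  30.  33.] [0.598 0.144]
top insert_black 0.96 [302. 227.  33.  32.] [ 0.482 -0.016]
top insert_grey 0.77 [290. 153.  2
[... 889 characters left out ...]
.84 [272. 181.  23.  28.] [ 0.473 -0.135]
scene jar 0.68 [194. 169.  24.  34.] [ 0.627 -0.286]
scene jar 0.23 [218. 207.  40.  25.] [ 0.634 -0.099]
scene tin 0.82 [308. 330.  34.  46.] [0.629 0.311]
scene tin 0.73 [281. 266.  28.  38.] [0.596 0.146]
scene seedbox 0.59 [392. 296.  47.  47.] [0.448 0.32 ]
[[ 9.99999854e-01  3.78179308e-04  3.84749030e-04  6.38030247e-05]
 [-2.60188586e-04 -2.86669300e-01  9.58029564e-01 -1.77155463e-01]
 [ 4.72602693e-04 -9.58029524e-01 -2.86669160e-01  7.24515709e-02]
 [ 0.00000000e+00  0.00000000e+00  0.00000000e+00  1.00000000e+00]] [[312.40943635   0.         282.43028395]
 [  0.         312.40943635 208.10639775]
 [  0.           0.           1.        ]]
```

```bash
python3 -c "
import cv2
a=cv2.imread('pics/top0.png');cv2.imwrite('pics/top0c.png',cv2.resize(a[110:310,100:480],(798,420),interpolation=cv2.INTER_CUBIC))
a=cv2.imread('pics/scene0.png');cv2.imwrite('pics/scene0c.png',cv2.resize(a[120:380,160:440],(646,600),interpolation=cv2.INTER_CUBIC))"
```

```text
(no output)
```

View pics/top0c.png

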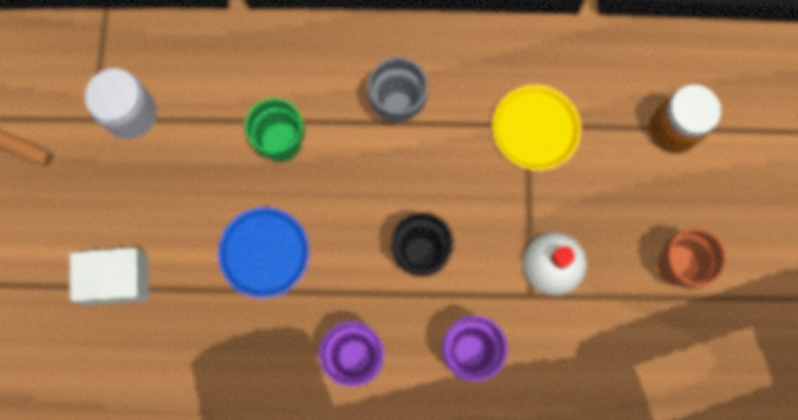

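View pics/scene0c.png

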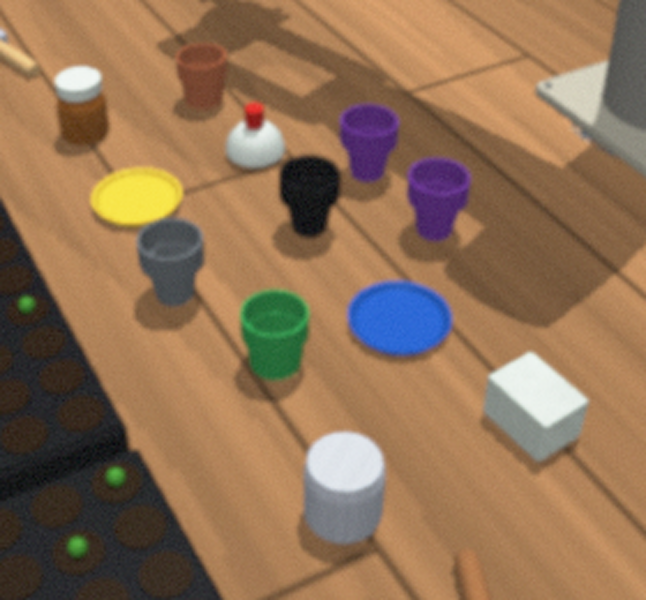

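```bash
cat >> h.py <<'E'
HSV={"terra":((3,110,50),(12,255,255)),"yellow":((22,150,80),(35,255,255)),"blue":((100,130,50),(118,255,255)),"green":((45,100,30),(85,255,255)),
"black":((0,0,0),(180,255,48)),"grey":((85,15,40),(130,110,150)),"red":((172,150,100),(180,255,255)),"purple":((130,90,40),(160,255,255))}
def seg(img,name,uv,r=35):
    h=cv2.cvtColor(img,cv2.COLOR_BGR2HSV); lo,hi=HSV[name]; m=cv2.inRange(h,lo,hi)
    if name=="red": m|=cv2.inRange(h,(0,190,100),(3,255,255))
    w=np.zeros_like(m); cv2.circle(w,tuple(int(x) for x in uv),r,255,-1); m&=w
    n,l,s,_=cv2.connectedComponentsWithStats(m)
    k=1+np.argmax(s[1:,4]); cs,_=cv2.findContours((l==k).astype(np.uint8),cv2.RETR_EXTERNAL,cv2.CHAIN_APPROX_NONE)
    return cv2.convexHull(max(cs,key=cv2.contourArea))[:,0].astype(float)
def fit(c,name,uv,z,st=None,r=35):
    """circle in the plane z through the silhouette: centre, radius"""
    P=np.array([at(c,u,v,z,st)[:2] for u,v in seg(c["img"],name,uv,r)])
    (x,y),R=cv2.minEnclosingCircle(P.astype(np.float32)); return np.round([x,y,R,P[:,0].min(),P[:,0].max(),P[:,1].min(),P[:,1].max()],3)
E
python3 - <<'E'
from h import *
from scipy.spatial.transform import Rotation as Ro
st=ctrl.observe(); M=Ro.from_quat(st["orientation"]).as_matrix(); print(M.round(3))
c=vision.read_camera("top")
for n,uv,z in [("terra",(430,232),.062),("yellow",(355,170),.011),("blue",(226,230),.011),("green",(231,172),.062),("black",(301,226),.07),("grey",(290,153),.07),("red",(368,232),.064)]:
    print(n,fit(c,n,uv,z,r=24))
E
```

```text
[[ 0.404  0.     0.915]
 [-0.915 -0.     0.404]
 [ 0.    -1.    -0.   ]]
terra [ 0.468 -0.282  0.038  0.438  0.5   -0.319 -0.245]
yellow [ 0.619 -0.137  0.049  0.571  0.668 -0.185 -0.088]
blue [0.476 0.154 0.047 0.43  0.523 0.109 0.199]
green [0.594 0.141 0.034 0.562 0.627 0.111 0.17 ]
black [ 0.478 -0.011  0.029  0.45   0.504 -0.037  0.015]
grey [ 0.637  0.016  0.03   0.608  0.665 -0.009  0.039]
red [ 0.469 -0.151  0.008  0.461  0.476 -0.158 -0.143]
```

Request:
apply_moves(moves=[0.76,0.87,-0.1,0,0,0.76,0.87,-0.1,0,0,0.76,0.87,-0.1,0,0,0.76,0.87,-0.1,0,0,0.76,0.87,-0.1,0,0], squeeze=30)

```text
time: 1.7
position: [0.3571, -0.4173, 0.1811]
orientation: [0.592, -0.386, 0.386, -0.592]
contact_force: [0.4, 0.3, -1.5]
width: 0.0852
```

Request:
apply_moves(moves=[0.76,0.87,-0.2,0,0,0.76,0.87,-0.2,0,0,0.76,0.87,-0.2,0,0,0.76,0.87,-0.2,0,0,0.76,0.87,-0.2,0,0])

```text
time: 2.2
position: [0.4712, -0.2868, 0.151]
orientation: [0.592, -0.386, 0.386, -0.592]
contact_force: [0.7, -0.5, 0.2]
width: 0.0851
```

```bash
cat > w.py <<'E'
import sys
from h import *
# python3 w.py tag name x y z [r]: look with the wrist camera for name near x,y,z
tag,name=sys.argv[1:3]; X=np.array([float(v) for v in sys.argv[3:6]]); r=int(sys.argv[6]) if len(sys.argv)>6 else 90
from scipy.spatial.transform import Rotation as Ro
st=ctrl.observe(); c=vision.read_camera("wrist"); cv2.imwrite(f"pics/{tag}.png",c["img"])
H=np.array(c["hand_eye"]);T=np.eye(4);T[:3,:3]=Ro.from_quat(st["orientation"]).as_matrix();T[:3,3]=st["position"]
W=np.linalg.inv(T@H); uv=cv2.projectPoints(X[None],cv2.Rodrigues(W[:3,:3])[0],W[:3,3],np.array(c["camera_matrix"]),np.array(c["dist_coeffs"]))[0][0,0]
print(round(st["time"],2),np.round(st["position"],4),"uv",uv.round())
f=fit(c,name,uv,X[2],st,r); print(f,"mid",(f[3]+f[4])/2,(f[5]+f[6])/2,"move units",((f[:2]-st["position"][:2])/.03).round(2))
E
python3 w.py w1 terra .47 -.289 .062 130
```

```text
2.2 [ 0.4712 -0.2868  0.151 ] uv [284. 203.]
[ 0.471 -0.288  0.032  0.439  0.503 -0.317 -0.258] mid 0.471 -0.2875 move units [-0.01 -0.04]
```

View pics/w1.png

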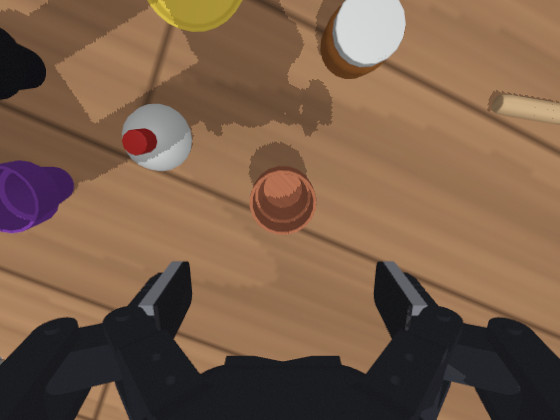

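Request:
apply_moves(moves=[0,-0.04,-1,0,0,0,0,-1,0,0,0,0,-1,0,0,0,0,-0.7,0,0,0,0,-0.4,0,0])

```text
time: 2.75
position: [0.4691, -0.2882, 0.0258]
orientation: [-0.592, 0.387, -0.385, 0.593]
contact_force: [0.4, 1.8, 0.3]
width: 0.0856
```

Request:
apply_moves(moves=[0,0,0,0,255,0,0,0,0,255,0,0,0,0,255,0,0,0,0,255,0,0,0,0,255])

```text
time: 3.25
position: [0.471, -0.2896, 0.0292]
orientation: [0.592, -0.385, 0.387, -0.592]
contact_force: [-0.6, 0.1, 0.7]
width: 0.0124
```

Run:
```python
from h import *
st=ctrl.observe();print(st["width"],st["position"])
a=vision.read_camera("wrist")["img"];b=vision.read_camera("scene")["img"]
cv2.imwrite("pics/w2.png",np.hstack([cv2.resize(a,(400,300)),cv2.resize(b[110:230,170:330],(400,300))]))
```

```text
0.0123965454101185 [ 0.47100809 -0.28955277  0.02915858]
```

View pics/w2.png

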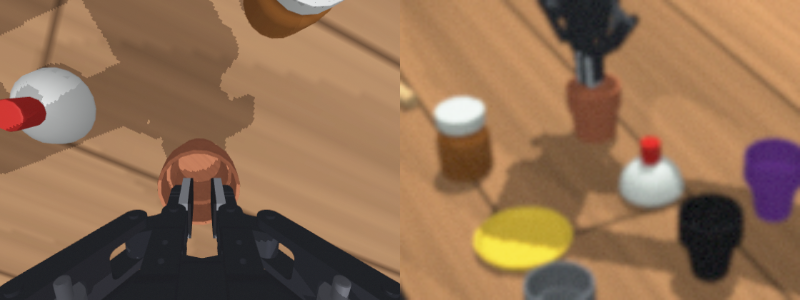

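Run:
```python
from h import *
st=ctrl.observe();print(st["width"],st["position"],st["contact_force"],st["q"].round(3))
a=vision.read_camera("wrist")["img"];c=vision.read_camera("scene");b=c["img"];t=vision.read_camera("top");
def pr(c,X): return cv2.projectPoints(np.array([X],float),cv2.Rodrigues(np.array(c["R"]))[0],np.array(c["t"]),np.array(c["camera_matrix"]),np.array(c["dist_coeffs"]))[0][0,0]
for z in (0,.019,.03,.045,.06):
  X=st["position"]+[0,0,z]; u=pr(c,X);print(z,u.round(1),pr(t,X).round(1)); 
u0=pr(c,st["position"])
s=cv2.resize(b[90:180,200:290],(500,500),interpolation=cv2.INTER_CUBIC)
p=((u0-[200,90])*500/90).astype(int); cv2.drawMarker(s,tuple(int(v) for v in p),(255,0,255),0,20,1)
cv2.imwrite("pics/w3.png",np.hstack([cv2.resize(a[180:380,220:340],(300,500)),s]))
```

```text
9.230565351853984e-05 [ 0.47071013 -0.2893213   0.02867631] [ 0.0348031  -0.51624366  1.01599964] [-0.644  0.148  1.786 -0.     1.206  0.511]
0 [247.  153.2] [426.8 234. ]
0.019 [246.6 147.3] [429.9 232.6]
0.03 [246.4 143.8] [431.7 231.8]
0.045 [246.1 139. ] [434.3 230.7]
0.06 [245.8 134.1] [437.  229.5]
```

View pics/w3.png

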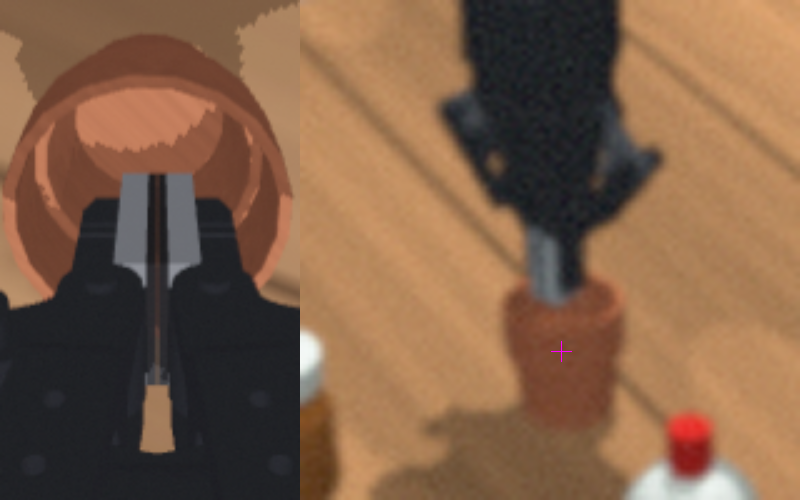

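Request:
apply_moves(moves=[0,0,1,0,255,0,0,0.8,0,0,0,0,0,0,0,0,0,0,0,0,0,0,0,0,0])

```text
time: 4.0
position: [0.4698, -0.2886, 0.081]
orientation: [-0.592, 0.387, -0.385, 0.592]
contact_force: [-0.1, 0.1, -0.7]
width: 0.0578
```

Request:
apply_moves(moves=[0,0,0,0,0,0,0,0,0,0,0,0,-1,0,0,0,0,-1,0,0,0,0,-0.5,0,0])

```text
time: 4.5
position: [0.4685, -0.2877, 0.0039]
orientation: [-0.592, 0.388, -0.385, 0.593]
contact_force: [-1.1, 0.6, -1.1]
width: 0.0853
```

```bash
python3 w.py w4 terra .47 -.289 .062 130
python3 - <<'E'
from h import *
st=ctrl.observe();print(st["width"],st["position"],st["contact_force"])
a=vision.read_camera("wrist")["img"];b=vision.read_camera("scene")["img"]
cv2.imwrite("pics/w4b.png",np.hstack([cv2.resize(a,(400,300)),cv2.resize(b[100:175,200:300],(400,300))]))
E
```

```text
4.5 [ 0.4685 -0.2877  0.0039] uv [286. 288.]
[ 0.474 -0.286  0.035  0.44   0.507 -0.317 -0.258] mid 0.47350000000000003 -0.2875 move units [0.18 0.06]
0.08522307870536545 [ 0.46747284 -0.28693716  0.00210661] [-3.23550166  0.55143845 -1.78934141]
```

View pics/w4b.png

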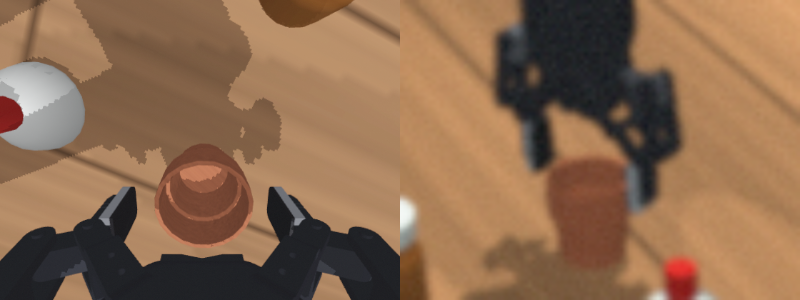

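Request:
apply_moves(moves=[0,0,-0.35,0,0,0,0,0,0,255,0,0,0,0,255,0,0,0,0,255,0,0,0,0,255])

```text
time: 5.15
position: [0.471, -0.2895, -0.0025]
orientation: [0.592, -0.386, 0.387, -0.592]
contact_force: [-0.2, 0.5, 3.7]
width: 0.0596
```

Request:
apply_moves(moves=[0,0,0.3,0,255,0,0,1,0,255,0.3,0.3,0.7,0,255,0.9,0.9,0,0,255,0.9,0.9,0,0,255], squeeze=40)

```text
time: 5.65
position: [0.5346, -0.2264, 0.0586]
orientation: [-0.592, 0.386, -0.388, 0.592]
contact_force: [1.0, -1.0, -2.1]
width: 0.0594
```

Request:
apply_moves(moves=[0.9,0.9,0,0,255,0.9,0.9,0,0,255,0.7,0.8,0,0,255,0.34,0.27,0,0,255,0,0,0,0,255])

```text
time: 6.15
position: [0.6195, -0.1387, 0.0568]
orientation: [-0.593, 0.385, -0.385, 0.593]
contact_force: [-1.3, 0.4, -1.5]
width: 0.0592
```

```bash
cat > t.py <<'E'
import sys
from h import *
# several state readings (via cheap camera calls) averaged, plus wrist fit of held rim / target
from scipy.spatial.transform import Rotation as Ro
tag=sys.argv[1]; ps=[]
for cam in ("wrist","top","scene"):
    st=ctrl.observe(); ps.append(st["position"]); c=vision.read_camera(cam); cv2.imwrite(f"pics/{tag}_{cam}.png",c["img"])
print(np.round(ps,4).tolist(),np.mean(ps,0).round(4),st["contact_force"].round(1),st["width"],round(st["time"],2))
E
python3 t.py a1
python3 -c "
import cv2,numpy as np
a=cv2.imread('pics/a1_wrist.png');b=cv2.imread('pics/a1_scene.png')
cv2.imwrite('pics/v7.png',np.hstack([cv2.resize(a,(400,300)),cv2.resize(b[150:240,150:270],(400,300))]))"
```

```text
[[0.6195, -0.1387, 0.0568], [0.6185, -0.1398, 0.0566], [0.6179, -0.1405, 0.0564]] [ 0.6186 -0.1397  0.0566] [ 0.2 -0.4 -1.3] 0.0590106821234709 6.25
```

View pics/v7.png

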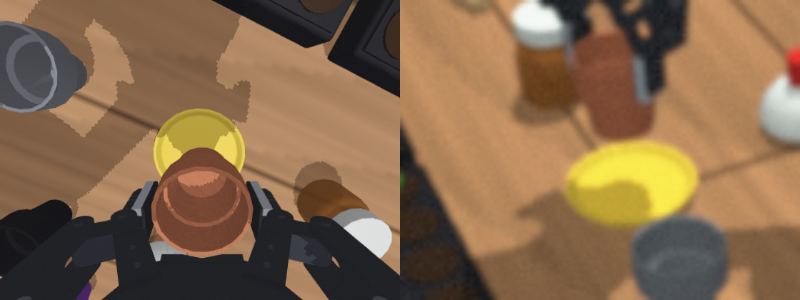

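```bash
cat > m.py <<'E'
import sys
from h import *
# m.py name dz r u v : wrist look; 3-point circle fit (lstsq on hull) at z; usage prints centre vs TCP
def circ(P):
    A=np.c_[2*P,np.ones(len(P))]; s=np.linalg.lstsq(A,(P**2).sum(1),rcond=None)[0]; return s[0],s[1],np.sqrt(s[2]+s[0]**2+s[1]**2)
E
python3 - <<'E'
from h import *
from m import circ
c=vision.read_camera("top");
print("top yellow (z .011)",fit(c,"yellow",(355,170),.011,r=30))
p=[];st=ctrl.observe();p=st["position"];c=vision.read_camera("wrist")
print(p, "rim at",at(c,284,290,p[2]+.07,st))
h=seg(c["img"],"yellow",(280,200),90); P=np.array([at(c,u,v,.011,st)[:2] for u,v in h if v<205]); print("saucer",np.round(circ(P),4), len(P))
E
```

```text
Traceback (most recent call last):
  File "h.py", line 25, in fit
    P=np.array([at(c,u,v,z,st)[:2] for u,v in seg(c["img"],name,uv,r)])
                                              ~~~^^^^^^^^^^^^^^^^^^^^
  File "h.py", line 21, in seg
    k=1+np.argmax(s[1:,4]); cs,_=cv2.findContours((l==k).astype(np.uint8),cv2.RETR_EXTERNAL,cv2.CHAIN_APPROX_NONE)
        ~~~~~~~~~^^^^^^^^^
ValueError: attempt to get argmax of an empty sequence
```

Run:
```python
from h import *
from m import circ
st=ctrl.observe();p=st["position"];c=vision.read_camera("wrist")
print(p, "rim at",at(c,284,290,p[2]+.07,st))
h=seg(c["img"],"yellow",(280,200),90); P=np.array([at(c,u,v,.011,st)[:2] for u,v in h if v<205]); print("saucer",np.round(circ(P),4), len(P))
h=seg(c["img"],"terra",(284,280),80); print(h.min(0),h.max(0))
```

```text
[ 0.61763916 -0.14111269  0.05649076] rim at [ 0.62452596 -0.13888969  0.12649076]
saucer [ 0.6176 -0.1363  0.048 ] 24
[212. 207.] [354. 357.]
```

Run:
```python
from h import *
from scipy.spatial.transform import Rotation as Ro
st=ctrl.observe();p=st["position"];c=vision.read_camera("wrist");print(p)
H=np.array(c["hand_eye"]);T=np.eye(4);T[:3,:3]=Ro.from_quat(st["orientation"]).as_matrix();T[:3,3]=p;W=np.linalg.inv(T@H)
a=np.linspace(0,2*np.pi,73)
for off,dz in [(0,.070),(0,.065),(.005,.07),(-.003,.07),(0,.075)]:
    q=p+off*T[:3,2]+[0,0,dz]; X=q+np.c_[.03*np.cos(a),.03*np.sin(a),0*a]
    uv=cv2.projectPoints(X,cv2.Rodrigues(W[:3,:3])[0],W[:3,3],np.array(c["camera_matrix"]),np.array(c["dist_coeffs"]))[0][:,0]
    print(off,dz,uv.min(0).round(),uv.max(0).round())
```

```text
[ 0.61768303 -0.14119649  0.05656006]
0 0.07 [206. 235.] [358. 367.]
0 0.065 [209. 230.] [355. 358.]
0.005 0.07 [205. 222.] [359. 357.]
-0.003 0.07 [207. 243.] [357. 373.]
0 0.075 [203. 241.] [361. 376.]
```

Request:
apply_moves(moves=[0.03,0.15,-0.6,0,255,0,0,-0.6,0,255,0,0,-0.3,0,255,0,0,-0.1,0,255,0,0,-0.06,0,255])

```text
time: 6.95
position: [0.6194, -0.1359, 0.0069]
orientation: [0.592, -0.386, 0.386, -0.592]
contact_force: [0.8, -0.1, -1.2]
width: 0.0592
```

Request:
apply_moves(moves=[0,0,0,0,255,0,0,-0.03,0,255,0,0,-0.03,0,255])

```text
time: 7.25
position: [0.6201, -0.1357, 0.0058]
orientation: [-0.592, 0.386, -0.387, 0.593]
contact_force: [0.2, -0.0, -1.8]
width: 0.0592
```

Request:
apply_moves(moves=[0,0,-0.03,0,255,0,0,-0.03,0,255,0,0,0,0,255])

```text
time: 7.55
position: [0.6194, -0.1354, 0.003]
orientation: [0.592, -0.386, 0.386, -0.592]
contact_force: [-0.9, -0.5, -1.5]
width: 0.0591
```

Request:
apply_moves(moves=[0,0,-0.03,0,255,0,0,0,0,255])

```text
time: 7.75
position: [0.6196, -0.1355, 0.0026]
orientation: [-0.592, 0.386, -0.386, 0.592]
contact_force: [-2.2, 0.6, 1.9]
width: 0.059
```

Request:
apply_moves(moves=[0,0,-0.03,0,255,0,0,0,0,255])

```text
time: 7.95
position: [0.6197, -0.1355, 0.0027]
orientation: [-0.592, 0.386, -0.386, 0.593]
contact_force: [-6.4, 1.7, 8.5]
width: 0.0596
```

Request:
apply_moves(moves=[0,0,0.03,0,60,0,0,0,0,0,0,0,0,0,0,0,0,0,0,0,0,0,0,0,0])

```text
time: 8.45
position: [0.6194, -0.1355, 0.0021]
orientation: [0.592, -0.386, 0.386, -0.592]
contact_force: [0.1, 0.0, 0.0]
width: 0.0853
```

Request:
apply_moves(moves=[0,0,0.7,0,0,0,0,1,0,0,0,0,1,0,0,-0.3,0.3,0.3,0,0,-0.9,0.8,0,0,0])

```text
time: 8.95
position: [0.5865, -0.1042, 0.0956]
orientation: [-0.591, 0.384, -0.389, 0.593]
contact_force: [-0.1, 0.1, -0.1]
width: 0.0854
```

Request:
apply_moves(moves=[-0.9,0.8,0,0,0,-0.9,0.8,0,0,0,-0.9,0.8,0,0,0,-0.8,0.67,0,0,0,0,0,0,0,0])

```text
time: 9.45
position: [0.4757, -0.0082, 0.0916]
orientation: [0.593, -0.386, 0.385, -0.593]
contact_force: [0.6, -0.9, -0.8]
width: 0.0855
```

```bash
python3 - <<'E'
from h import *
c=vision.read_camera("top"); print("terra rim",fit(c,"terra",(355,166),.067,r=22)); cv2.imwrite("pics/a2_top.png",c["img"])
E
python3 w.py a2 black .478 -.011 .07 90
python3 -c "
import cv2,numpy as np
a=cv2.imread('pics/a2.png');b=cv2.imread('pics/a2_top.png')
cv2.imwrite('pics/v8.png',np.hstack([cv2.resize(a,(400,300)),cv2.resize(b[130:205,310:410],(400,300))]))"
```

```text
9.5 [ 0.4774 -0.0093  0.0922] uv [285. 226.]
[ 0.481 -0.01   0.032  0.45   0.512 -0.039  0.019] mid 0.481 -0.01 move units [ 0.12 -0.02]Traceback (most recent call last):
  File "<stdin>", line 2, in <module>
  File "h.py", line 25, in fit
    P=np.array([at(c,u,v,z,st)[:2] for u,v in seg(c["img"],name,uv,r)])
                                              ~~~^^^^^^^^^^^^^^^^^^^^
  File "h.py", line 21, in seg
    k=1+np.argmax(s[1:,4]); cs,_=cv2.findContours((l==k).astype(np.uint8),cv2.RETR_EXTERNAL,cv2.CHAIN_APPROX_NONE)
        ~~~~~~~~~^^^^^^^^^
    return _wrapfunc(a, 'argmax', axis=axis, out=out, **kwds)
    return bound(*args, **kwds)
ValueError: attempt to get argmax of an empty sequence
[ WARN:0@0.029] global loadsave.cpp:275 findDecoder imread_('pics/a2_top.png'): can't open/read file: check file path/integrity
Traceback (most recent call last):
TypeError: 'NoneType' object is not subscriptable
```

Request:
apply_moves(moves=[0.1,-0.02,-1,0,0,0,0,-1,0,0,0,0,-0.6,0,0,0,0,-0.2,0,0,0,0,0,0,255])

```text
time: 10.05
position: [0.4813, -0.0114, 0.0076]
orientation: [0.593, -0.387, 0.386, -0.592]
contact_force: [0.6, 0.1, -0.3]
width: 0.0733
```

Request:
apply_moves(moves=[0,0,0,0,255,0,0,0,0,255,0,0,0,0,255,0,0,0,0,255], squeeze=35)

```text
time: 10.45
position: [0.4826, -0.0112, 0.0095]
orientation: [-0.592, 0.385, -0.387, 0.593]
contact_force: [0.9, -0.2, 3.6]
width: 0.0619
```

Request:
apply_moves(moves=[0,0,0.3,0,255,0,0,1,0,255,0,0,1,0,255,0.4,-0.3,0.9,0,255,0.9,-0.8,0,0,255])

```text
time: 10.95
position: [0.523, -0.0432, 0.1098]
orientation: [-0.592, 0.383, -0.388, 0.594]
contact_force: [0.7, 0.5, -0.1]
width: 0.0619
```

Request:
apply_moves(moves=[0.9,-0.8,0,0,255,0.9,-0.8,0,0,255,0.9,-0.8,0,0,255,0.6,-0.64,0,0,255,0,0,0,0,255])

```text
time: 11.45
position: [0.6208, -0.1377, 0.1045]
orientation: [0.592, -0.386, 0.387, -0.592]
contact_force: [0.6, 0.6, -1.2]
width: 0.0618
```

```bash
python3 t.py a3
python3 -c "
import cv2,numpy as np
a=cv2.imread('pics/a3_wrist.png');b=cv2.imread('pics/a3_scene.png')
cv2.imwrite('pics/v8.png',np.hstack([cv2.resize(a,(400,300)),cv2.resize(b[150:240,160:280],(400,300))]))"
```

```text
[[0.6208, -0.1377, 0.1045], [0.6197, -0.1362, 0.1042], [0.6192, -0.1353, 0.1042]] [ 0.6199 -0.1364  0.1043] [-0.6 -0.1 -0.4] 0.061880081344985745 11.55
```

View pics/v8.png

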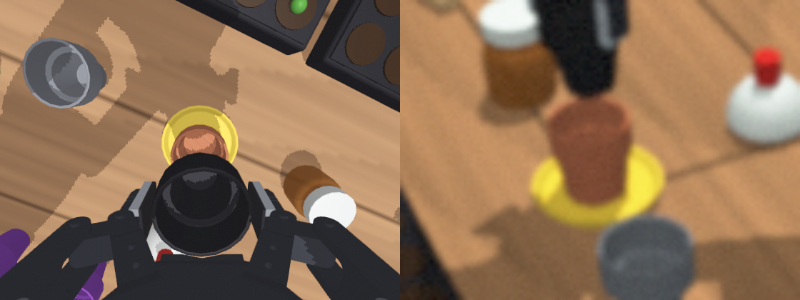

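```bash
cat > rel.py <<'E'
from h import *
from scipy.spatial.transform import Rotation as Ro
from scipy.optimize import least_squares
# rel(name,z,rad,...): where's the partially hidden rim, relative to TCP; vmax: use only hull points above that row
def rel(name,z,rad,uv,r,vmax):
    st=ctrl.observe();p=st["position"];c=vision.read_camera("wrist"); h=seg(c["img"],name,uv,r); h=h[h[:,1]<vmax]
    P=np.array([at(c,u,v,z,st)[:2] for u,v in h]); 
    s=least_squares(lambda q:np.hypot(*(P-q).T)-rad,P.mean(0)-[.01,.005],loss="soft_l1",f_scale=.001)
    print(name,"tcp",p.round(4),"centre",s.x.round(4),"rel",(s.x-p[:2]).round(4),"units",((s.x-p[:2])/.03).round(2),"rms",np.sqrt(np.mean(s.fun**2)).round(4),len(P),h.min(0),h.max(0),c["img"].shape[0])
    return c
def heldrim(name,rad,dz,uv,r):
    """predicted extents of the held rim with centre at TCP +- tool z offset against the seen"""
    st=ctrl.observe();p=st["position"];c=vision.read_camera("wrist"); h=seg(c["img"],name,uv,r); print("seen",h.min(0),h.max(0))
    H=np.array(c["hand_eye"]);T=np.eye(4);T[:3,:3]=Ro.from_quat(st["orientation"]).as_matrix();T[:3,3]=p;W=np.linalg.inv(T@H);a=np.linspace(0,6.283,73)
    for off in (-.003,0,.003):
        X=p+off*T[:3,2]+[0,0,dz]+np.c_[rad*np.cos(a),rad*np.sin(a),0*a]
        q=cv2.projectPoints(X,cv2.Rodrigues(W[:3,:3])[0],W[:3,3],np.array(c["camera_matrix"]),np.array(c["dist_coeffs"]))[0][:,0]; print(off,q.min(0).round(),q.max(0).round())
E
python3 - <<'E'
from rel import *
rel("terra",.067,.030,(280,195),50,205)
rel("yellow",.011,.049,(280,190),70,195)
heldrim("black",.031,.061,(284,290),68)
E
```

```text
terra tcp [ 0.6189 -0.1347  0.1042] centre [ 0.6218 -0.1352] rel [ 0.0029 -0.0005] units [ 0.1  -0.02] rms 0.001 17 [248. 174.] [321. 203.] 420
yellow tcp [ 0.6188 -0.1344  0.1042] centre [ 0.6163 -0.1368] rel [-0.0025 -0.0024] units [-0.08 -0.08] rms 0.0004 24 [231. 147.] [336. 191.] 420
seen [216. 222.] [352. 354.]
-0.003 [209. 232.] [355. 359.]
0 [209. 224.] [355. 353.]
0.003 [208. 217.] [356. 348.]
```

Request:
apply_moves(moves=[0.05,0,-0.7,0,255,0,0,-0.4,0,255,0,0,-0.3,0,255,0,0,-0.3,0,255,0,0,-0.2,0,255])

```text
time: 12.25
position: [0.6206, -0.135, 0.0464]
orientation: [0.593, -0.386, 0.386, -0.592]
contact_force: [0.1, -0.1, -0.5]
width: 0.0616
```

Request:
apply_moves(moves=[0,0,-0.1,0,255,0,0,-0.1,0,255,0,0,0,0,255])

```text
time: 12.55
position: [0.621, -0.1352, 0.0412]
orientation: [0.592, -0.386, 0.386, -0.592]
contact_force: [-0.8, 0.6, -1.0]
width: 0.0614
```

Request:
apply_moves(moves=[0,0,-0.06,0,255,0,0,-0.06,0,255,0,0,0,0,255])

```text
time: 12.85
position: [0.621, -0.1352, 0.0376]
orientation: [-0.592, 0.386, -0.386, 0.592]
contact_force: [0.5, 0.3, -0.1]
width: 0.0615
```

Request:
apply_moves(moves=[0,0,-0.04,0,255,0,0,-0.04,0,255,0,0,0,0,255])

```text
time: 13.15
position: [0.6212, -0.1352, 0.0354]
orientation: [-0.592, 0.386, -0.386, 0.593]
contact_force: [1.6, 0.3, -0.4]
width: 0.0621
```

Request:
apply_moves(moves=[0,0,-0.03,0,255,0,0,0,0,255])

```text
time: 13.35
position: [0.6216, -0.1354, 0.0352]
orientation: [-0.592, 0.386, -0.386, 0.593]
contact_force: [-0.2, -0.1, 3.6]
width: 0.0616
```

Request:
apply_moves(moves=[0,0,-0.03,0,255,0,0,0,0,255])

```text
time: 13.55
position: [0.622, -0.1358, 0.0349]
orientation: [-0.592, 0.385, -0.387, 0.593]
contact_force: [-0.5, -0.4, 8.2]
width: 0.0614
```

```bash
python3 t.py a4
python3 -c "
import cv2,numpy as np
a=cv2.imread('pics/a4_wrist.png');b=cv2.imread('pics/a4_scene.png')
cv2.imwrite('pics/v9.png',np.hstack([cv2.resize(a,(400,300)),cv2.resize(b[155:230,170:270],(400,300),interpolation=cv2.INTER_CUBIC)]))"
```

```text
[[0.622, -0.1358, 0.0349], [0.622, -0.1357, 0.035], [0.622, -0.1357, 0.035]] [ 0.622  -0.1357  0.035 ] [-1.2 -0.2  6.8] 0.06204789660844395 13.65
```

View pics/v9.png

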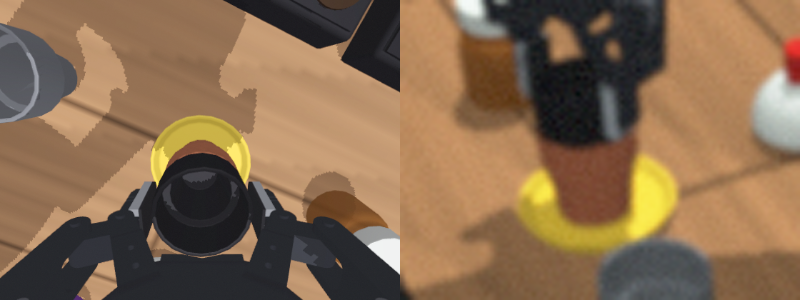

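Request:
apply_moves(moves=[0,0,0.05,0,60,0,0,0,0,0,0,0,0,0,0,0,0,0,0,0,0,0,0,0,0])

```text
time: 14.2
position: [0.6207, -0.1351, 0.0346]
orientation: [0.592, -0.386, 0.386, -0.592]
contact_force: [-0.4, -0.2, 0.3]
width: 0.0857
```

Request:
apply_moves(moves=[0,0,0.6,0,0,0,0,1,0,0,0,0.3,0.6,0,0,-0.1,1,0,0,0,-0.1,1,0,0,0])

```text
time: 14.7
position: [0.6156, -0.0662, 0.1022]
orientation: [-0.592, 0.386, -0.387, 0.592]
contact_force: [-0.0, 0.4, -0.9]
width: 0.0858
```

Request:
apply_moves(moves=[-0.1,1,0,0,0,-0.1,1,0,0,0,-0.1,1,0,0,0,-0.1,1,0,0,0,-0.1,1,0,0,0])

```text
time: 15.2
position: [0.5996, 0.085, 0.1009]
orientation: [0.592, -0.386, 0.386, -0.592]
contact_force: [0.6, 0.1, -0.4]
width: 0.0854
```

Request:
apply_moves(moves=[-0.1,1,0,0,0,-0.05,0.9,0,0,0,0,0,0,0,0])

```text
time: 15.5
position: [0.5949, 0.1442, 0.1009]
orientation: [-0.593, 0.385, -0.385, 0.593]
contact_force: [0.2, 0.1, -0.8]
width: 0.0854
```

```bash
python3 w.py a5 green .597 .141 .062 90
python3 - <<'E'
from h import *
c=vision.read_camera("scene");t=vision.read_camera("top");w=cv2.imread("pics/a5.png")
cv2.imwrite("pics/v10.png",np.hstack([cv2.resize(w,(360,300)),cv2.resize(c["img"][160:220,180:260],(400,300),interpolation=cv2.INTER_CUBIC)]))
e=vision.look_for("top","saucer_blue");print(e[0])
E
```

```text
15.5 [0.5949 0.1442 0.1009] uv [287. 218.]
[0.6   0.144 0.031 0.569 0.631 0.114 0.172] mid 0.6 0.143 move units [ 0.17 -0.01]Traceback (most recent call last):
  File "<stdin>", line 4, in <module>
IndexError: list index out of range
```

View pics/v10.png

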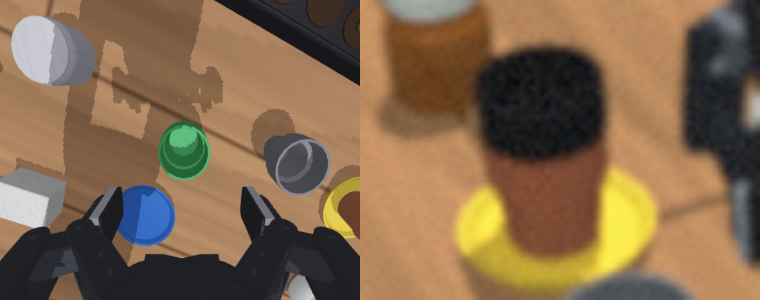

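Request:
apply_moves(moves=[0.14,-0.02,-1,0,0,0,0,-1,0,0,0,0,-0.9,0,0,0,0,-0.4,0,0,0,0,-0.13,0,0])

```text
time: 16.2
position: [0.5984, 0.1391, -0.0037]
orientation: [0.593, -0.387, 0.386, -0.591]
contact_force: [-0.1, -0.6, -0.6]
width: 0.0852
```

Request:
apply_moves(moves=[0,0,0,0,255,0,0,0,0,255,0,0,0,0,255,0,0,0,0,255,0,0,0,0,255])

```text
time: 16.7
position: [0.6015, 0.1405, 0.0003]
orientation: [-0.592, 0.385, -0.387, 0.593]
contact_force: [-0.5, -0.0, 6.0]
width: 0.0596
```

Request:
apply_moves(moves=[0,0,0.3,0,255,0,0,1,0,255,-0.3,0,0.9,0,255,-0.9,0.05,0,0,255,-0.9,0.1,0,0,255], squeeze=40)

```text
time: 17.2
position: [0.5372, 0.1447, 0.066]
orientation: [-0.592, 0.385, -0.387, 0.593]
contact_force: [-1.2, 0.0, -2.0]
width: 0.0595
```

Request:
apply_moves(moves=[-0.9,0.1,0,0,255,-0.9,0.1,0,0,255,-0.2,0,0,0,255,0,0,0,0,255,0,0,0,0,255])

```text
time: 17.7
position: [0.4777, 0.1507, 0.0648]
orientation: [-0.592, 0.386, -0.386, 0.593]
contact_force: [1.1, 0.3, -2.0]
width: 0.0594
```

Run:
```python
from rel import *
heldrim("green",.030,.0645,(284,290),75)
c=rel("blue",.011,.049,(280,190),75,205)
cv2.imwrite("pics/a6.png",c["img"])
```

```text
seen [213. 215.] [352. 353.]
-0.003 [210. 237.] [354. 363.]
0 [209. 230.] [355. 357.]
0.003 [209. 222.] [355. 352.]
blue tcp [0.4779 0.1507 0.0647] centre [0.4733 0.154 ] rel [-0.0046  0.0033] units [-0.15  0.11] rms 0.0004 24 [215. 152.] [337. 203.] 420
```

Request:
apply_moves(moves=[-0.13,0.08,-0.6,0,255,0,0,-0.6,0,255,0,0,-0.4,0,255,0,0,-0.2,0,255,0,0,-0.06,0,255])

```text
time: 18.3
position: [0.4726, 0.1529, 0.0076]
orientation: [0.593, -0.386, 0.386, -0.592]
contact_force: [-0.9, 0.1, -1.1]
width: 0.0596
```

Request:
apply_moves(moves=[0,0,-0.04,0,255,0,0,0,0,255])

```text
time: 18.5
position: [0.4734, 0.1532, 0.0077]
orientation: [-0.592, 0.386, -0.386, 0.593]
contact_force: [-0.1, 0.0, -1.9]
width: 0.0594
```

Request:
apply_moves(moves=[0,0,-0.03,0,255,0,0,0,0,255])

```text
time: 18.7
position: [0.4732, 0.1532, 0.0066]
orientation: [-0.592, 0.386, -0.386, 0.593]
contact_force: [0.8, -0.1, -2.2]
width: 0.0592
```

Request:
apply_moves(moves=[0,0,-0.03,0,255,0,0,0,0,255])

```text
time: 18.9
position: [0.4728, 0.1531, 0.0054]
orientation: [-0.592, 0.386, -0.386, 0.592]
contact_force: [-0.2, -0.3, -1.9]
width: 0.0591
```

Request:
apply_moves(moves=[0,0,-0.03,0,255,0,0,0,0,255])

```text
time: 19.1
position: [0.4732, 0.1533, 0.0054]
orientation: [-0.592, 0.386, -0.386, 0.593]
contact_force: [-4.1, -1.4, 8.2]
width: 0.0597
```

Request:
apply_moves(moves=[0,0,-0.03,0,255,0,0,0,0,255])

```text
time: 19.3
position: [0.4735, 0.1534, 0.0054]
orientation: [-0.592, 0.386, -0.386, 0.593]
contact_force: [-7.7, -0.6, 15.9]
width: 0.0593
```

Request:
apply_moves(moves=[0,0,-0.02,0,255,0,0,0,0,255])

```text
time: 19.5
position: [0.4737, 0.1534, 0.0054]
orientation: [-0.592, 0.386, -0.386, 0.593]
contact_force: [-10.4, -2.6, 21.4]
width: 0.0593
```

Request:
apply_moves(moves=[0,0,0.07,0,255,0,0,0,0,60,0,0,0,0,0,0,0,0,0,0,0,0,0,0,0])

```text
time: 20.0
position: [0.4726, 0.1531, 0.0048]
orientation: [0.593, -0.386, 0.386, -0.592]
contact_force: [0.4, -1.1, 0.0]
width: 0.0854
```

Request:
apply_moves(moves=[0,0,0.4,0,0,0,0,1,0,0,0,0,1,0,0,0.4,-0.3,0.8,0,0,0.95,-0.8,0,0,0])

```text
time: 20.5
position: [0.5158, 0.1218, 0.1066]
orientation: [-0.591, 0.383, -0.387, 0.595]
contact_force: [1.6, 1.2, 0.8]
width: 0.0854
```

Request:
apply_moves(moves=[0.95,-0.8,0,0,0,0.95,-0.8,0,0,0,0.95,-0.8,0,0,0,0.95,-0.8,0,0,0,0.3,-0.27,0,0,0])

```text
time: 21.0
position: [0.6385, 0.0133, 0.1019]
orientation: [-0.592, 0.386, -0.387, 0.592]
contact_force: [-0.5, -0.6, -1.3]
width: 0.0851
```

```bash
python3 w.py a7 grey .637 .016 .07 70
```

```text
21.0 [0.6385 0.0133 0.1019] uv [278. 222.]
[ 0.643  0.017  0.032  0.612  0.674 -0.013  0.046] mid 0.643 0.0165 move units [0.15 0.12]
```

View pics/a7.png

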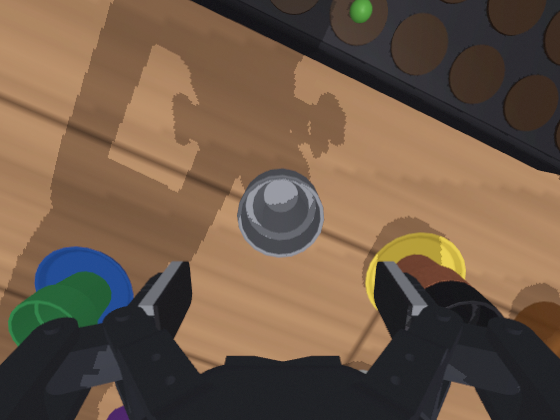

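Request:
apply_moves(moves=[0.13,0.1,-1,0,0,0,0,-1,0,0,0,0,-0.8,0,0,0,0,-0.3,0,0,0,0,0,0,0])

```text
time: 21.55
position: [0.6383, 0.0199, 0.0067]
orientation: [0.593, -0.387, 0.385, -0.592]
contact_force: [-0.4, 0.2, 0.4]
width: 0.0857
```

Request:
apply_moves(moves=[0,0,0,0,255,0,0,0,0,255,0,0,0,0,255,0,0,0,0,255,0,0,0,0,255], squeeze=35)

```text
time: 22.05
position: [0.6421, 0.0192, 0.0107]
orientation: [-0.592, 0.385, -0.387, 0.593]
contact_force: [-1.2, 0.7, 7.5]
width: 0.0616
```

Request:
apply_moves(moves=[0,0,0.3,0,255,0,0,1,0,255,0,0,1,0,255,-0.4,0.3,0.9,0,255,-0.95,0.8,0,0,255])

```text
time: 22.55
position: [0.6044, 0.0506, 0.1108]
orientation: [-0.59, 0.383, -0.39, 0.594]
contact_force: [0.8, 1.2, 1.1]
width: 0.0614
```

Request:
apply_moves(moves=[-0.95,0.75,0,0,255,-0.95,0.75,0,0,255,-0.95,0.75,0,0,255,-0.95,0.75,0,0,255,-0.4,0.35,0,0,255])

```text
time: 23.05
position: [0.4717, 0.154, 0.1047]
orientation: [-0.593, 0.386, -0.386, 0.593]
contact_force: [0.7, -0.4, 0.0]
width: 0.0619
```

Run:
```python
from rel import *
for cam in ("top",): vision.read_camera(cam)
heldrim("grey",.031,.060,(284,290),70)
c=rel("green",.067,.030,(280,195),60,205)
rel("blue",.011,.049,(280,190),70,190)
cv2.imwrite("pics/a8.png",c["img"]);s=vision.read_camera("scene")["img"]
cv2.imwrite("pics/v12.png",np.hstack([cv2.resize(c["img"],(400,300)),cv2.resize(s[190:290,280:400],(360,300),interpolation=cv2.INTER_CUBIC)]))
```

```text
seen [214. 220.] [353. 353.]
-0.003 [210. 231.] [354. 357.]
0 [209. 224.] [355. 352.]
0.003 [209. 216.] [355. 346.]
green tcp [0.4728 0.1538 0.1048] centre [0.4746 0.1543] rel [0.0018 0.0005] units [0.06 0.02] rms 0.001 13 [246. 174.] [320. 203.] 420
blue tcp [0.474  0.1529 0.1049] centre [0.4734 0.1537] rel [-0.0006  0.0008] units [-0.02  0.03] rms 0.0003 19 [228. 144.] [331. 186.] 420
```

View pics/v12.png

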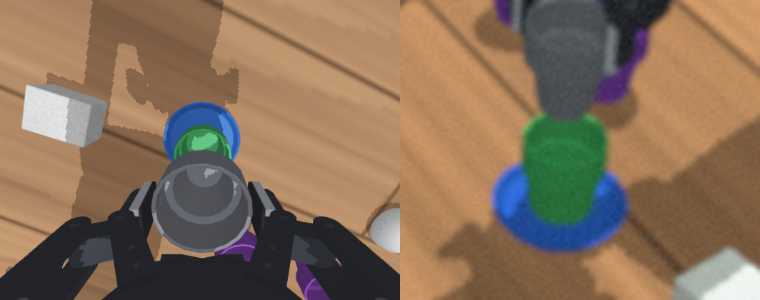

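Request:
apply_moves(moves=[0.04,0.02,-0.7,0,255,0,0,-0.4,0,255,0,0,-0.3,0,255,0,0,-0.3,0,255,0,0,-0.2,0,255])

```text
time: 23.8
position: [0.4747, 0.1528, 0.0461]
orientation: [0.593, -0.386, 0.386, -0.592]
contact_force: [-0.1, 0.3, -0.6]
width: 0.0617
```

Request:
apply_moves(moves=[0,0,-0.1,0,255,0,0,-0.1,0,255,0,0,-0.04,0,255,0,0,0,0,255])

```text
time: 24.2
position: [0.475, 0.1532, 0.04]
orientation: [-0.592, 0.386, -0.386, 0.593]
contact_force: [-0.0, -0.5, -0.0]
width: 0.0619
```

Request:
apply_moves(moves=[0,0,-0.04,0,255,0,0,-0.04,0,255,0,0,0,0,255])

```text
time: 24.5
position: [0.4748, 0.1531, 0.0373]
orientation: [0.592, -0.386, 0.386, -0.592]
contact_force: [0.0, 0.1, -0.5]
width: 0.0617
```

Request:
apply_moves(moves=[0,0,-0.04,0,255,0,0,0,0,255])

```text
time: 24.7
position: [0.4751, 0.1532, 0.0365]
orientation: [-0.592, 0.386, -0.386, 0.593]
contact_force: [-0.2, 0.2, 2.4]
width: 0.0617
```

Request:
apply_moves(moves=[0,0,-0.04,0,255,0,0,0,0,255])

```text
time: 24.9
position: [0.4756, 0.1537, 0.0362]
orientation: [-0.592, 0.386, -0.386, 0.593]
contact_force: [-2.5, 1.3, 8.6]
width: 0.0615
```

Request:
apply_moves(moves=[0,0,0.04,0,60,0,0,0,0,0,0,0,0,0,0,0,0,0,0,0,0,0,0,0,0])

```text
time: 25.4
position: [0.4747, 0.1531, 0.036]
orientation: [0.593, -0.386, 0.386, -0.592]
contact_force: [-0.1, 0.0, -0.2]
width: 0.0855
```

Request:
apply_moves(moves=[0,0,0.6,0,0,0,0,1,0,0,0,-0.2,0.7,0,0,0,-1,0,0,0,0,-1,0,0,0])

```text
time: 25.9
position: [0.4756, 0.0869, 0.1063]
orientation: [-0.592, 0.385, -0.386, 0.593]
contact_force: [0.2, -0.4, -0.2]
width: 0.0852
```

Request:
apply_moves(moves=[0,-1,0,0,0,0,-1,0,0,0,0,-1,0,0,0,0,-1,0,0,0,0,-1,0,0,0])

```text
time: 26.4
position: [0.4747, -0.0641, 0.1052]
orientation: [-0.592, 0.386, -0.386, 0.592]
contact_force: [-0.1, -0.2, -0.5]
width: 0.0852
```

Request:
apply_moves(moves=[-0.1,-1,0,0,0,-0.1,-1,0,0,0,0,-0.9,0,0,0,0,0,0,0,0])

```text
time: 26.8
position: [0.4686, -0.1527, 0.1053]
orientation: [0.592, -0.387, 0.387, -0.592]
contact_force: [0.6, 0.4, 0.4]
width: 0.0855
```

```bash
python3 w.py a9 red .469 -.151 .064 50
python3 - <<'E'
from h import *
s=vision.read_camera("scene")["img"];c=cv2.imread("pics/a9.png")
cv2.imwrite("pics/v13.png",np.hstack([cv2.resize(c,(400,300)),cv2.resize(s[190:290,280:400],(360,300),interpolation=cv2.INTER_CUBIC)]))
E
```

```text
26.8 [ 0.4686 -0.1527  0.1053] uv [280. 216.]
[ 0.472 -0.149  0.011  0.463  0.483 -0.158 -0.141] mid 0.473 -0.1495 move units [0.11 0.12]
```

View pics/v13.png

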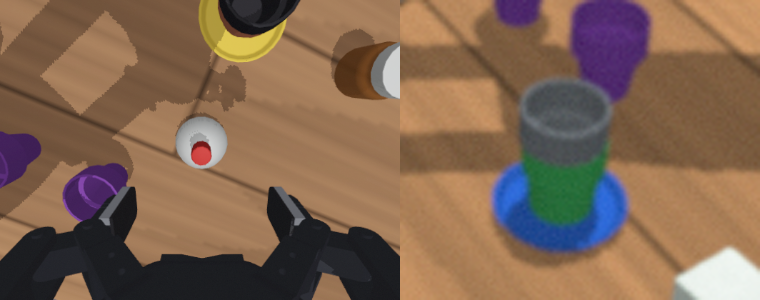

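Run:
```python
from h import *
HSV["cap"]=((0,120,170),(180,255,255)); HSV["white"]=((0,0,120),(180,60,255))
st=ctrl.observe();c=vision.read_camera("wrist");print(st["position"])
im=c["img"];print(im[195:235:5,283].tolist())
for n,z,r in [("cap",.064,22)]:
    h=seg(im,n,(283,215),r);print(n,h.min(0),h.max(0),fit(c,n,(283,215),z,st,r))
h=seg(im,"white",(282,200),50);print(h.min(0),h.max(0),fit(c,"white",(282,200),.010,st,50))
```

```text
[ 0.46864257 -0.15010569  0.10501048]
[[167, 167, 165], [24, 25, 112], [24, 26, 113], [73, 76, 210], [71, 74, 209], [69, 72, 209], [67, 69, 207], [62, 67, 205]]
cap [272. 207.] [298. 232.] [ 0.468 -0.153  0.01   0.458  0.478 -0.163 -0.143]
[248. 165.] [321. 237.] [ 0.466 -0.153  0.034  0.433  0.501 -0.186 -0.12 ]
```

Request:
apply_moves(moves=[-0.02,-0.06,-1,0,0,0,0,-1,0,0,0,0,-0.8,0,0,0,0,-0.37,0,0,0,0,0,0,255])

```text
time: 27.45
position: [0.4668, -0.1501, 0.0084]
orientation: [0.593, -0.387, 0.384, -0.593]
contact_force: [0.0, 1.0, -0.3]
width: 0.0734
```

Request:
apply_moves(moves=[0,0,0,0,255,0,0,0,0,255,0,0,0,0,255,0,0,0,0,255,0,0,0,0,255], squeeze=30)

```text
time: 27.95
position: [0.4693, -0.152, 0.0114]
orientation: [-0.592, 0.385, -0.387, 0.593]
contact_force: [-0.2, 2.0, 7.1]
width: 0.0207
```

Request:
apply_moves(moves=[0,0,0,0,255,0,0,0,0,255,0,0,0,0,255])

```text
time: 28.25
position: [0.4693, -0.152, 0.0114]
orientation: [-0.592, 0.385, -0.387, 0.593]
contact_force: [-1.0, 1.4, 7.4]
width: 0.0208
```

Request:
apply_moves(moves=[0,0,0.3,0,255,0,0,1,0,255,0,0,1,0,255,0,0.3,1,0,255,0,0.8,0.9,0,255])

```text
time: 28.75
position: [0.4684, -0.1198, 0.1383]
orientation: [0.592, -0.386, 0.387, -0.592]
contact_force: [0.5, 0.1, -1.0]
width: 0.0207
```

Request:
apply_moves(moves=[0,1,0,0,255,0,1,0,0,255,0,1,0,0,255,0,1,0,0,255,0,1,0,0,255])

```text
time: 29.25
position: [0.4681, 0.0324, 0.1367]
orientation: [-0.592, 0.386, -0.386, 0.592]
contact_force: [-0.6, 0.1, -1.3]
width: 0.0209
```

Request:
apply_moves(moves=[0.1,1,0,0,255,0.1,1,0,0,255,0,0.9,0,0,255,0,0.9,0,0,255,0,0.3,0,0,255])

```text
time: 29.75
position: [0.474, 0.1564, 0.1366]
orientation: [-0.593, 0.386, -0.385, 0.593]
contact_force: [-0.3, 0.1, -1.4]
width: 0.0207
```

```bash
python3 t.py b1
python3 - <<'E'
from rel import *
a=cv2.imread('pics/b1_wrist.png');b=cv2.imread('pics/b1_scene.png')
cv2.imwrite('pics/v14.png',np.hstack([cv2.resize(a,(400,300)),cv2.resize(b[170:290,270:414],(360,300),interpolation=cv2.INTER_CUBIC)]))
E
```

```text
[[0.474, 0.1564, 0.1366], [0.474, 0.1565, 0.1365], [0.4741, 0.1551, 0.1364]] [0.474  0.156  0.1365] [ 1.  -0.7 -1. ] 0.020393736702237836 29.85
```

View pics/v14.png

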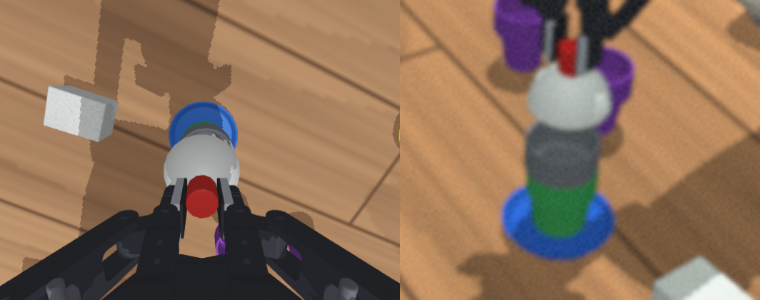

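Run:
```python
from rel import *
import rel as RR, h as hh
HSV["cap"]=((0,120,110),(180,255,255)); HSV["white"]=((0,0,115),(180,60,255))
st=ctrl.observe();p=st["position"];c=vision.read_camera("wrist")
q=seg(c["img"],"cap",(284,272),30);print("cap px",q.min(0),q.max(0)); 
zt=p[2]+.0526; print("cap",fit(c,"cap",(284,272),zt,st,30)[:3],"tcp",p.round(4))
rel("grey",.095,.031,(282,180),48,192)
rel("blue",.011,.049,(280,170),70,180)
rel("white",p[2]-.0114+.010,.033,(280,215),60,225)
```

```text
cap px [260. 245.] [305. 302.]
cap [0.479 0.155 0.014] tcp [0.4742 0.1542 0.1363]
grey tcp [0.4742 0.1537 0.1362] centre [0.4767 0.1536] rel [ 0.0024 -0.0001] units [ 0.08 -0.  ] rms 0.0006 15 [253. 172.] [317. 191.] 420
blue tcp [0.4743 0.1534 0.1361] centre [0.4732 0.1539] rel [-0.0011  0.0005] units [-0.04  0.02] rms 0.0003 24 [234. 141.] [327. 178.] 420
white tcp [0.4743 0.1533 0.1361] centre [0.473  0.1527] rel [-0.0013 -0.0005] units [-0.04 -0.02] rms 0.0004 16 [234. 188.] [333. 224.] 420
```

Request:
apply_moves(moves=[0.08,0.02,-0.3,0,255,0,0,-0.3,0,255,0,0,-0.2,0,255,0,0,-0.1,0,255,0,0,0,0,255])

```text
time: 30.6
position: [0.476, 0.1548, 0.1081]
orientation: [0.593, -0.386, 0.386, -0.592]
contact_force: [-0.6, -0.4, -0.5]
width: 0.0208
```

Request:
apply_moves(moves=[0,0,-0.07,0,255,0,0,-0.07,0,255,0,0,0,0,255])

```text
time: 30.9
position: [0.4766, 0.155, 0.1048]
orientation: [0.592, -0.386, 0.386, -0.592]
contact_force: [-0.7, 0.1, -0.7]
width: 0.0206
```

Request:
apply_moves(moves=[0,0,-0.05,0,255,0,0,-0.05,0,255,0,0,0,0,255])

```text
time: 31.2
position: [0.4766, 0.1549, 0.1017]
orientation: [0.593, -0.386, 0.386, -0.592]
contact_force: [-0.4, -0.5, -0.4]
width: 0.0206
```

Request:
apply_moves(moves=[0,0,-0.04,0,255,0,0,-0.03,0,255,0,0,0,0,255])

```text
time: 31.5
position: [0.4765, 0.1549, 0.0996]
orientation: [0.593, -0.386, 0.386, -0.592]
contact_force: [0.3, -0.2, -0.3]
width: 0.0206
```

Entering freely (below 0.106 the plug is inside). Continue until contact.

Request:
apply_moves(moves=[0,0,-0.03,0,255,0,0,0,0,255])

```text
time: 31.7
position: [0.4768, 0.1549, 0.099]
orientation: [-0.592, 0.386, -0.386, 0.592]
contact_force: [-0.3, -0.7, 0.7]
width: 0.0209
```

Request:
apply_moves(moves=[0,0,-0.03,0,255,0,0,0,0,255])

```text
time: 31.9
position: [0.4774, 0.155, 0.0989]
orientation: [-0.592, 0.386, -0.386, 0.593]
contact_force: [-0.6, -1.2, 4.3]
width: 0.0205
```

Request:
apply_moves(moves=[0,0,0.02,0,150,0,0,0,0,0,0,0,0,0,0,0,0,0,0,0,0,0,0,0,0])

```text
time: 32.4
position: [0.4766, 0.155, 0.0984]
orientation: [0.592, -0.386, 0.386, -0.592]
contact_force: [-0.2, 0.2, -0.2]
width: 0.0852
```

Request:
apply_moves(moves=[0,0,0.3,0,0,0,0,1,0,0,0,0,1,0,0,0,0,1,0,0,-0.3,-1,0,0,0])

```text
time: 32.9
position: [0.4709, 0.1271, 0.2037]
orientation: [-0.59, 0.383, -0.387, 0.595]
contact_force: [0.3, -0.8, -0.0]
width: 0.0855
```

Request:
apply_moves(moves=[-0.3,-1,0,0,0,-0.3,-1,0,0,0,-0.3,-1,0,0,0,-0.3,-1,0,0,0,0,0,0,0,0])

```text
time: 33.4
position: [0.4311, 0.0022, 0.1985]
orientation: [0.592, -0.386, 0.387, -0.592]
contact_force: [0.5, 0.3, 0.3]
width: 0.0853
```

Run:
```python
from h import *
s=vision.read_camera("scene")["img"];t=vision.read_camera("top");b=t["img"]
cv2.imwrite('pics/v15.png',np.hstack([cv2.resize(s[140:360,160:440],(420,330),interpolation=cv2.INTER_CUBIC),cv2.resize(s[160:290,190:400][:,100:200],(254,330),interpolation=cv2.INTER_CUBIC)]))
st=ctrl.observe();print(st["time"],st["contact_force"],st["width"])
for n,uv,z in (("yellow",(355,170),.011),("blue",(226,230),.011)):
  try: print(n,fit(t,n,uv,z,r=26))
  except Exception as e: print(n,e)
```

```text
33.5 [-0.11134694  0.11548581  0.28590851] 0.08526753556353016
yellow attempt to get argmax of an empty sequence
blue [0.47  0.117 0.026 0.444 0.496 0.107 0.122]
```

View pics/v15.png

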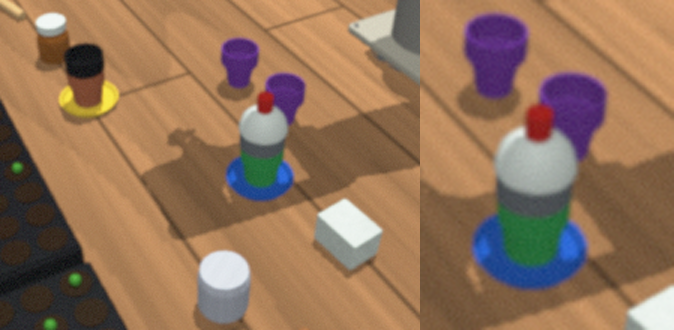

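Both stacks stand upright, fully nested and centred on their saucers. The dome sits level at about (540,160), the bystanders are untouched, and the arm is clear.

```bash
python3 -c "
from station import order; print(order.job_done())"
```

```text
the job is handed in; nothing more can be done
None
```

Both pots are made up in the order asked, and the job was handed in at about 33.5 s of the 141 s. The terracotta pot stands on the yellow saucer with the black insert in it. The green pot stands on the blue saucer with the grey insert and the white dome.

**Seating:** each part was lowered until the wrist force showed contact. That came within about 1.5 mm of the height expected for full seating, or within a reading's scatter. The last scene picture shows both stacks upright, nested and roughly centred, with the jar, tin and seed box where they stood and the gripper clear.

**What failed or disagreed:**
- **First grasp:** it closed on nothing. The fingertips sit about 34 mm behind the reported TCP, so they shut just above or inside the rim of the terracotta pot. The pot did not move, and I allowed for the offset from then on.
- **Position readings:** they wandered by about 2 mm, and wrist and top camera estimates differed by 2–3 mm. Centring on the saucers is good to a few millimetres.
- **Green pot:** it was pressed onto the blue saucer with about 21 N before I let go, harder than needed.
- **Final top-camera check:** it gave no usable result, because the arm seems to have been in the way. The last check rests on the scene picture alone.

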